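# Put the two-hook hanger on the hanging rail

### The arm

A 6-joint arm with a two-finger parallel gripper is mounted at the origin on a cart in front of the work surface, level with it; the furniture and walls round the work are solid. World frame = base frame: x ahead of the robot, y to its left, z up, the work surface at z = 0. Lengths are in m, angles in rad, forces in N, time in s.
With the tool pointing down it reaches from about 0.3 to 0.75 m from the base axis. Payload 8.5 kg.
Tool frame: the origin (TCP) lies midway between the tips of the shut fingers; the grasp point (between the pads) lies 19 mm behind it; z points along the fingers, y is the line along which they close (so a half turn about z gives the same grasp; the last joint's range is limited). The gripper opens to 85 mm and grips with 20 to 120 N. Pads are 22 mm wide; open, the fingers measure 114 mm over their backs; the gripper's body (76 mm by 85 mm) begins 54 mm behind the grasp point. The pads swing forward as they close: fully open they stand 13 mm farther back than shut.
Start: joints at [-1.34, 0.381, 1.297, -0, 1.464, -0.215], TCP at [0.237, -0.496, 0.231] pointing down, gripper open.
Joint ranges: [-3.11, 3.11], [-0.89, 2.33], [0.22, 2.48], [-1.42, 4.56], [0.17, 2.85], [-2.88, 2.88]. Speed limits (rad/s): [2.39, 2.39, 3.14, 3.14, 3.14, 3.14].

### API

Orientations are given as [roll, pitch, yaw] about the fixed x, y, z axes, in that order (R = Rz(yaw) Ry(pitch) Rx(roll)).
In Python, from workcell import sensors, viewer, bot gives the robot as it stands.
- The arm moves only by the tool move_arm, never from a script. Its arguments are lists of equal length, an entry for each row: "claw": the closure, from 0 (fully open) to 1 (shut); "linear": the shift along the tool's x, y, z in mm, a list of three; "roll": the turn about the tool's z in rad. In form: {"claw": [claw, ...], "linear": [[tx, ty, tz], ...], "roll": [roll, ...]}. A call has 1 to 5 rows; each row shifts and turns the commanded pose from where the row before left it, along the tool's axes as they then stand; what a row does not reach is not made up. A row lasts 1/8 s, in which the tool goes at most 62.5 mm and 10.7 degrees, less where a joint would pass 70% of its speed; a pose out of reach is approached as far as the arm can. A call is refused whole if a number of a shift passes 62.5 or a number of a turn 0.188, either way. A call with a gripper value outside its range is refused whole. The fingers move at their own pace and stop on an object; "newtons" is the grip in N (left out, the last holds). Time passes only in rows, so rows that do not move let the fingers close. It gives the time, the measured TCP pose, the force, the opening and the grip force at its end, in the units of the state.
- sensors.read_state(): the state, without advancing time (a new reading comes with each control period).
- viewer.grab_frame(name): name is "side" or "top"; returns a dict with "img" (480x640x3 uint8, red, green, blue), "camera_matrix" (3x3 intrinsics, pixels), "distortion" ([k1, k2, p1, p2, k3] as OpenCV has them; the pictures are not rectified), "rvec" (rotation vector, rad) and "tvec" (3), from world to camera coordinates, as OpenCV has them. Camera axes: x right, y down, z forward; pixel columns grow to the right and rows downward; lengths in m; the calibration is good to about 2 mm. A picture is of the moment at which its call begins. There is no depth.
- bot.finish_job(): hands the job in; it is judged then, once.
The state is a dict: "t": time; "joints": joint angles; "joint_velocities": joint speeds; "joint_efforts": joint torques, N m; "tcp_pos": TCP position; "tcp_rot": TCP orientation; "wrist_force": force on the tool from outside, world axes, zero at the start; "wrist_torque": the same for the moment, N m; "gripper_width": finger opening in m; "gripper_force": force on a finger pad.
Only numpy, scipy, OpenCV 4.12 (cv2) and the standard library are available. Lean on these libraries where they do the work, as an engineer would, in place of code of your own. Each camera call takes 0.05 s, during which the arm holds its last target. There are 200 camera calls.

### The job

Lift the retaining bar out of its two open brackets on the storage rack and lay it down on the table, then take the hanger with the wide crossbar and two hooks out of the rack, leaving the one-hook hanger in its place. Enter its wheels in the open end of the rail, let go of it as soon as both wheels are inside, and then slide it along until it stands against the closed end. Do not disturb the lamp, the dish or the timer.

Things in the scene. Friction and masses are not known exactly. Their poses are not given: they have to be found in the camera images.
- rail: Fixed C-channel 240 mm long on grey foot (130x250 mm, x -45 to +85) with posts behind. Origin on table under its middle; y along it to the open end (closed end, black cap: y -120); slot 16 mm high looks to -x. Channel axis 150 mm up at x 0; outside z 131 to 169, x -11 to +11; inside z 135 to 165, x -7 to +7. Nothing above it.
- rail_mouth (a point): Open end of the rail (rail y +120 mm), at the height (148 mm) and x of a hanger carrier's middle rolling in it. A flare (bell mouth) reaches 18 mm farther out and widens there by about 4 mm up, down and back. Axes as the rail's.
- rail_home (a point): Where the middle of a hanger's carrier is when the hanger stands against the closed end: rail y -79 mm, 148 mm up. Axes as the rail's.
- rack: Fixed storage rack 250 mm long. Origin on table under its middle; y along it; hooks and grips of the hangers are on its -x side. Cradles at y +65 and -65 mm hold one hanger each (which is where varies), wheel axis 100 mm up, 2 mm play; walls 112 mm high behind, 99 beside, 94 in front. Hangers lift straight up once the bar is gone.
- bar_center (a point): Middle of the loose retaining bar: steel, 12x12 mm, 262 mm long along its y, about 90 g; black sleeve 16x16 mm, 50 mm long at the middle, end caps 18x18 mm. Lies in the brackets 123 mm up, some 4 mm over the wheels; lifts straight up. 50 mm either side of its middle along y is clear of the hangers' grips. Flat on the table this point is 9 mm up.
- hanger_two_carrier (a point): Hanger to use, loose, about 150 g; point between its two black wheels (26 mm dia, 10 mm thick, axes along x, at y +28 and -28: 82 mm long). Neck 7 mm high leads to -x through the slot to a plate 30 mm wide; at its foot a crossbar 82 mm wide, two hooks out to x -56; lowest z -57 mm. In the rail its axes agree with the rail's. Slides easily (friction about 0.25), balanced over the wheels.
- hanger_one_carrier (a point): The other hanger, loose, to be left in the rack: the same carrier, grip and plate, but no crossbar and a single hook in the middle. Same point and axes.
- spirit_lamp: Bystander: glass spirit lamp with a pale cap, 69 mm wide, 93 mm high; origin under its middle.
- petri_dish: Bystander: flat round petri dish 90 mm wide, 14 mm high; origin under its middle.
- bench_timer: Bystander: small white bench timer 62 x 64 x 18 mm; origin under its middle.
- rack_bracket_left (a point): Dark open-topped bracket at the rack's +y end (rack y +117 mm): this point is the bar's axis in it, 123 mm up. Slot 16 mm wide, floor 117 mm, top 147 mm up. The bare table behind and left of it (world x 0.53 to 0.64, y 0.27 to 0.55 m) is always free: room to lay the bar along world y.
- rack_bracket_right (a point): The same bracket at the rack's -y end (rack y -117 mm).
- hanger_two_grip (a point): Centre to pinch on that hanger's grey block grip, at x -24, z +40 mm from the carrier point. Block 24 mm wide along y, 14 mm along x, z +15 to +55 mm from the carrier point; pinch it by its two y faces from above, or push on a y face.

How it is judged:
On the way, in this order (a step that is already met when the one before it is completed fails the run):
1. the bar lies on the table (its middle lower than 20 mm) and the two-hook hanger is still in the rack (within 20 mm of where it was) (height (world z) of bar_center below 0.02 m and distance of hanger_two_carrier from where it was at the start of the episode below 0.02 m), for 0.2 s.
2. the two-hook hanger runs in the rail with both wheels inside the open end (middle of its carrier 40 to 100 mm inside the mouth) and the fingers have let go of it (y of hanger_two_carrier in the frame of rail between 0.02 and 0.08 m and x of hanger_two_carrier in the frame of rail between -0.006 and 0.006 m and z of hanger_two_carrier in the frame of rail between 0.142 and 0.156 m and contact force between the fingers and hanger_two below 0.1 N), for 0.2 s.
At the end, for the whole second after the job is handed in: Two-hook hanger in the rail, both wheels in the channel, upright within 0.25 rad, at rest, within 8 mm of its place against the closed end; bar lying still on the table (middle under 20 mm high); one-hook hanger upright in its cradle, within 15 mm of where it was (y of hanger_two_carrier in the frame of rail between -0.085 and -0.071 m and x of hanger_two_carrier in the frame of rail between -0.006 and 0.006 m and z of hanger_two_carrier in the frame of rail between 0.142 and 0.156 m and angle between each of hanger_two_carrier, hanger_one_carrier's own z axis and vertical below 0.25 rad and linear speed of each of hanger_two, bar below 0.02 m/s and height (world z) of bar_center below 0.02 m and distance of hanger_one_carrier from where it was at the start of the episode below 0.015 m); the robot touches nothing.
It fails at once if the one-hook hanger is taken out of its cradle (moved more than 40 mm) (distance of hanger_one_carrier from where it was at the start of the episode above 0.04 m).
It fails at once if the lamp, the dish or the timer is moved more than 30 mm, or the lamp is tipped (distance of any of spirit_lamp, petri_dish, bench_timer from where it was at the start of the episode above 0.03 m or angle between spirit_lamp's own z axis and vertical above 0.4 rad).
It also fails if it takes over 61 s, if anything falls off the work surface, if the arm or the gripper's body presses on something with over 40 N, if the wrist force passes 120 N, or if a joint passes its speed limit or range.

## Working session

There is one attempt and no reset: what is moved stays moved. The work goes in short steps, Python scripts to look and compute and a tool call to move; the robot and the scene stay as the last step left them, time stands still between calls to the robot, and variables do not carry over. Pictures are saved under pics/ and viewed, at most 10 in all, crops included, and the job is handed in when it is done.

Besides the shell and the picture viewer there is one more tool, called after "Call:" in YAML: its name, and indented under it one key for each argument. move_arm: Moves the arm, as the interface text tells. Its arguments: {"type":"object","properties":{"claw":{"type":"array","items":{"type":"number"}},"linear":{"type":"array","items":{"type":"array","items":{"type":"number"}}},"roll":{"type":"array","items":{"type":"number"}},"newtons":{"type":"number"}},"required":["claw","linear","roll"]}

```bash
mkdir -p pics; ls
python3 - <<'E'
from workcell import sensors, viewer
import cv2,pickle
s=sensors.read_state();print(s)
for n in("side","top"):
    f=viewer.grab_frame(n);pickle.dump(f,open(n+".pkl","wb"))
    cv2.imwrite(f"pics/{n}0.png",f["img"][:,:,::-1]);print(n,f["camera_matrix"],f["distortion"],f["rvec"],f["tvec"])
E
```

```text
pics
{'t': 0.0, 'joints': array([-1.34029551e+00,  3.81209678e-01,  1.29823238e+00,  3.00630884e-05,
        1.46362694e+00, -2.15288215e-01]), 'joint_velocities': array([ 5.19502258e-04, -1.50746209e-04,  7.53297237e-04, -5.56121995e-05,
       -5.84900271e-04, -1.83002106e-03]), 'joint_efforts': array([-1.91903870e-03, -4.48467886e+01, -2.31282395e+01, -3.41555897e-04,
        4.75445166e-03, -2.84204054e-05]), 'tcp_pos': array([ 0.23708737, -0.49595844,  0.23071401]), 'tcp_rot': array([-3.14015677e+00, -3.44585889e-04,  4.45785552e-01]), 'wrist_force': array([-0.00870414, -0.23346252, -0.37500095]), 'wrist_torque': array([-0.01558211,  0.0193204 , -0.00676942]), 'gripper_force': 0.0, 'gripper_width': 0.08521707061253726}
side [[598.60209452   0.         336.45012554]
 [  0.         598.60209452 243.33365642]
 [  0.           0.           1.        ]] [-0.14569136  0.          0.          0.          0.        ] [ 0.61997022 -2.40319995  1.42333359] [0.57238998 0.1372808  1.46645186]
top [[487.42067829   0.         319.8706192 ]
 [  0.         487.42067829 231.53211458]
 [  0.           0.           1.        ]] [0.01478809 0.         0.         0.         0.        ] [ 2.18152417 -2.02432003  0.22817124] [0.16698782 0.55870394 1.22879124]
```

View pics/top0.png

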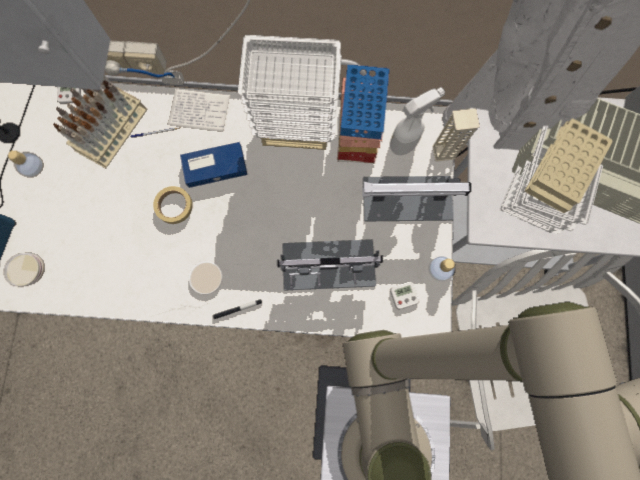

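View pics/side0.png

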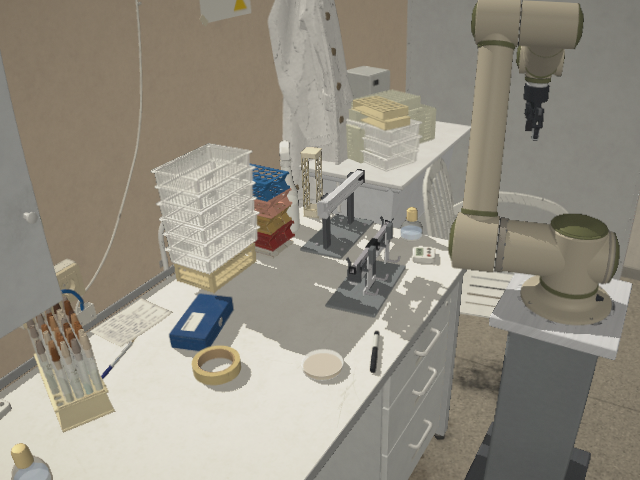

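Top view: the bar spans roughly (283,263) to (380,261) over the rack, and the rail spans (365,187) to (470,187). The timer is at (404,296), the lamp at (441,268) and the dish at (205,279). Side view: rack around (370,260), rail around (345,195). I'll zoom in on both.

Run:
```python
import cv2,pickle
for n,(x0,x1,y0,y1),k in(("top",(270,470,170,315),4),("side",(300,440,160,315),3.8)):
    f=pickle.load(open(n+".pkl","rb"))["img"][y0:y1,x0:x1,::-1]
    cv2.imwrite(f"pics/{n}z.png",cv2.resize(f,None,fx=k,fy=k,interpolation=cv2.INTER_CUBIC))
```

```text
(no output)
```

View pics/topz.png

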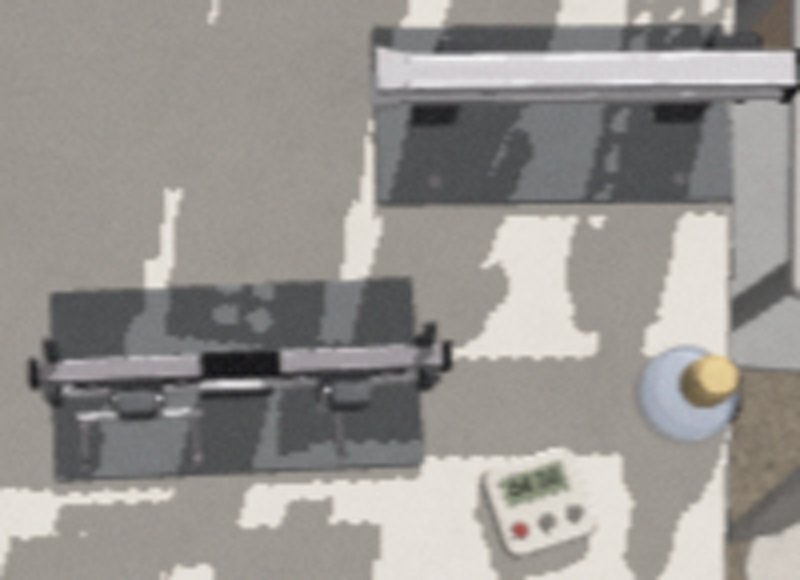

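View pics/sidez.png

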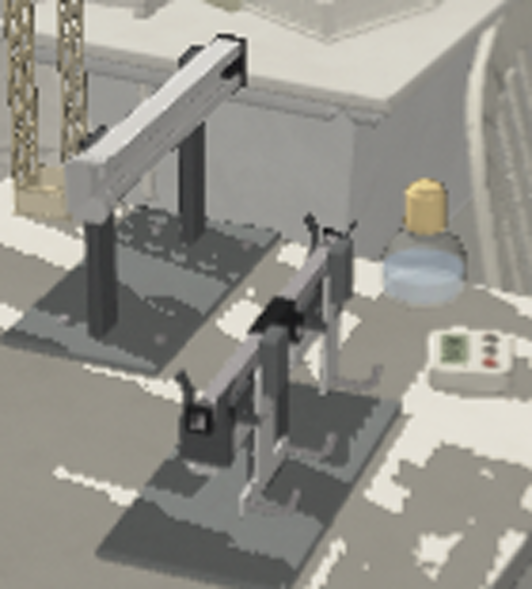

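Zoomed: the left (+y) cradle holds the two-hook hanger (crossbar, hooks at u=85 and 197 in the top zoom) and the right one the single hook. The rail's flared open end is on the left. Sleeve centre is at zoom (241,363), bar caps at (36,374) and (446,355). Next I triangulate these and fit the rack and rail poses.

```bash
cat > h.py <<'E'
import cv2,pickle,numpy as np
from scipy.optimize import least_squares
F={n:pickle.load(open(n+".pkl","rb")) for n in("top","side")}
Z={"top":(270,170,4),"side":(300,160,3.8)}
def full(n,u,v):
    a,b,k=Z[n]; return np.array([(u+.5)/k-.5+a,(v+.5)/k-.5+b])
def proj(n,P,f=None):
    f=f or F[n]
    return cv2.projectPoints(np.float64(P).reshape(-1,1,3),f["rvec"],f["tvec"],f["camera_matrix"],f["distortion"])[0].reshape(-1,2)
def zoom(n,P):
    a,b,k=Z[n]; return (proj(n,P)-[a,b]+.5)*k-.5
def tri(pt,ps,f=None):
    f=f or F
    return least_squares(lambda X:np.r_[proj("top",X,f["top"])[0]-pt,proj("side",X,f["side"])[0]-ps],[.45,0,.1])
def onz(n,p,z,f=None):
    return least_squares(lambda X:proj(n,[X[0],X[1],z],f)[0]-p,[.45,0]).x
def pose(q,P):
    c,s=np.cos(q[2]),np.sin(q[2]); P=np.array(P,float)/1000
    return np.c_[q[0]+c*P[:,0]-s*P[:,1],q[1]+s*P[:,0]+c*P[:,1],P[:,2]]
def fit(obs):
    r=least_squares(lambda q:np.concatenate([proj(n,pose(q,[P]))[0]-full(n,*uv) for n,uv,P in obs]),[.45,0,0],loss="soft_l1")
    return r.x,r.fun.reshape(-1,2)
E
python3 - <<'E'
from h import *
np.set_printoptions(precision=4,suppress=True)
for nm,t,s in(("capL end",(33,374),(198,420)),("sleeve",(241,363),(277,313)),("rail flare L top-back",(377,50),(67,165)),("rail far top front",(795,85),(243,40)),("grip2 top",(135,398),(273,330)),("lamp cap",(718,378),(426,190))):
    r=tri(full("top",*t),full("side",*s));print(nm,r.x,"px res",r.fun)
rack=[("top",(30,374),(0,131,132)),("top",(452,355),(0,-131,132)),("top",(241,363),(0,0,131)),("side",(198,420),(0,131,123))]
q,f=fit(rack);print("rack",q);print(f)
print("grips pred top/side",zoom("top",pose(q,[(-24,65,155),(-24,-65,155),(0,0,131)])),zoom("side",pose(q,[(-24,65,155),(-24,-65,155),(0,0,131)])))
rail=[("top",(377,70),(0,138,169)),("top",(795,51),(11,-120,169)),("top",(795,85),(-11,-120,169)),("top",(410,51),(11,115,169)),("top",(410,86),(-11,115,169)),("top",(378,205),(-45,125,6)),("top",(732,203),(-45,-125,6)),("top",(373,28),(85,125,6)),("side",(158,373),(-45,125,3)),("side",(280,232),(-45,-125,6))]
q,f=fit(rail);print("rail",q);print(f)
E
```

```text
capL end [0.4424 0.3051 0.1226] px res [ 0.092   0.2799 -0.2679 -0.0513]
sleeve [0.4558 0.1765 0.1315] px res [ 0.3122  0.9823 -1.0159 -0.1739]
rail flare L top-back [0.6536 0.1072 0.1672] px res [ 0.1114  0.3053 -0.3391 -0.0881]
rail far top front [ 0.6485 -0.15    0.1717] px res [ 0.1509  0.4513 -0.5677 -0.1146]
grip2 top [0.4265 0.2391 0.1567] px res [ 0.2252  0.7083 -0.7145 -0.1224]
lamp cap [ 0.4783 -0.1277  0.0869] px res [ 0.0472  0.1627 -0.1928 -0.0231]
rack [0.4574 0.177  0.1226]
[[-0.2724  0.0491]
 [ 0.4114 -0.2041]
 [ 0.1443  0.3527]
 [-0.2729  0.2931]]
grips pred top/side [[136.7744 402.6053]
 [352.4608 392.3873]
 [241.577  364.4107]] [[271.8147 331.88  ]
 [337.9805 243.3699]
 [270.5397 312.8623]]
rail [ 0.6517 -0.0303  0.0811]
[[-0.1073  0.1517]
 [-0.4802  0.0694]
 [ 0.1639  0.088 ]
 [ 0.8175  0.5999]
 [ 1.0878  0.3714]
 [-0.7162 -0.1612]
 [ 0.7995 -0.1657]
 [-0.6654 -0.4725]
 [-1.481   0.7337]
 [ 0.0636  0.0403]]
```

```bash
cat >> h.py <<'E'
def plan(tgt,yaw,n,state=None):
    from workcell import sensors
    s=state or sensors.read_state(); p=np.array(s["tcp_pos"]); y=s["tcp_rot"][2]
    d=(np.array(tgt)-p)/n*1000; dy=(yaw-y+np.pi)%(2*np.pi)-np.pi; r=-dy/n
    print("t %.2f"%s["t"],"pos",p.round(4),"rot",np.round(s["tcp_rot"],4),"w %.4f"%s["gripper_width"],"d",(d*n).round(1),"roll",round(-dy,3))
    out=[]
    for i in range(n):
        c,sn=np.cos(y),np.sin(y)
        out.append([round(v,1) for v in (c*d[0]+sn*d[1], sn*d[0]-c*d[1], -d[2])]); y+=dy/n
    print(out,"roll",round(r,4))
E
python3 -c "
from h import *
plan([.4574,.177,.21],1.694,15)"
```

```text
t 0.10 pos [ 0.2371 -0.496   0.2308] rot [-3.1403e+00 -3.0000e-04  4.4580e-01] w 0.0854 d [220.3 673.  -20.8] roll -1.248
[[np.float64(32.6), np.float64(-34.1), np.float64(1.4)], [np.float64(35.3), np.float64(-31.3), np.float64(1.4)], [np.float64(37.8), np.float64(-28.3), np.float64(1.4)], [np.float64(40.0), np.float64(-25.0), np.float64(1.4)], [np.float64(42.0), np.float64(-21.6), np.float64(1.4)], [np.float64(43.6), np.float64(-18.1), np.float64(1.4)], [np.float64(45.0), np.float64(-14.4), np.float64(1.4)], [np.float64(46.0), np.float64(-10.6), np.float64(1.4)], [np.float64(46.7), np.float64(-6.7), np.float64(1.4)], [np.float64(47.1), np.float64(-2.8), np.float64(1.4)], [np.float64(47.2), np.float64(1.1), np.float64(1.4)], [np.float64(46.9), np.float64(5.0), np.float64(1.4)], [np.float64(46.4), np.float64(8.9), np.float64(1.4)], [np.float64(45.5), np.float64(12.7), np.float64(1.4)], [np.float64(44.2), np.float64(16.5), np.float64(1.4)]] roll -0.0832
```

Call:
move_arm:
  claw: [0,0,0,0,0]
  linear:
    - [33,-34,1]
    - [35,-31,1]
    - [38,-28,1]
    - [40,-25,2]
    - [42,-22,2]
  roll: [-0.083,-0.083,-0.083,-0.083,-0.083]

```text
t: 0.72
tcp_pos: [0.3113, -0.2706, 0.2241]
tcp_rot: [-3.141, -0.0, 0.863]
wrist_force: [0.6, -0.3, 0.4]
gripper_width: 0.0857
gripper_force: 0.0
```

Call:
move_arm:
  claw: [0,0,0,0,0]
  linear:
    - [44,-18,1]
    - [45,-14,1]
    - [46,-11,1]
    - [47,-7,2]
    - [47,-3,2]
  roll: [-0.083,-0.083,-0.083,-0.083,-0.083]

```text
t: 1.35
tcp_pos: [0.3849, -0.0458, 0.2172]
tcp_rot: [-3.142, -0.0, 1.278]
wrist_force: [1.3, -1.3, 0.3]
gripper_width: 0.0857
gripper_force: 0.0
```

Call:
move_arm:
  claw: [0,0,0,0,0]
  linear:
    - [47,1,1]
    - [47,5,1]
    - [46,9,1]
    - [45,13,2]
    - [44,16,2]
  roll: [-0.083,-0.083,-0.083,-0.083,-0.083]

```text
t: 1.98
tcp_pos: [0.4586, 0.1772, 0.21]
tcp_rot: [-3.141, 0.0, 1.694]
wrist_force: [1.3, -0.9, -0.1]
gripper_width: 0.0852
gripper_force: 0.0
```

```bash
python3 -c "
from h import *
plan([.4574,.177,.108],1.694,3)"
```

```text
t 1.98 pos [0.4586 0.1772 0.21  ] rot [-3.1412e+00  1.0000e-04  1.6937e+00] w 0.0852 d [  -1.2   -0.2 -102. ] roll -0.0
[[np.float64(-0.0), np.float64(-0.4), np.float64(34.0)], [np.float64(-0.0), np.float64(-0.4), np.float64(34.0)], [np.float64(-0.0), np.float64(-0.4), np.float64(34.0)]] roll -0.0001
```

Call:
move_arm:
  claw: [0,0,0,0.9,0.9]
  linear:
    - [0,-1,40]
    - [0,0,40]
    - [0,0,22]
    - [0,0,0]
    - [0,0,0]
  roll: [0,0,0,0,0]
  newtons: 40

```text
t: 2.6
tcp_pos: [0.4579, 0.1755, 0.1092]
tcp_rot: [3.14, 0.0, 1.691]
wrist_force: [-0.4, -0.2, -0.0]
gripper_width: 0.0516
gripper_force: 0.0
```

Call:
move_arm:
  claw: [0.9,0.9,0.9]
  linear:
    - [0,0,0]
    - [0,0,0]
    - [0,0,0]
  roll: [0,0,0]

```text
t: 2.98
tcp_pos: [0.4577, 0.1755, 0.1092]
tcp_rot: [3.14, -0.0, 1.691]
wrist_force: [-2.2, -1.4, 6.7]
gripper_width: 0.0153
gripper_force: 40.1
```

Call:
move_arm:
  claw: [0.9,0.9,0.9,0.9]
  linear:
    - [0,0,-15]
    - [0,0,-25]
    - [0,0,-30]
    - [0,0,-25]
  roll: [0,0,0,0]

```text
t: 3.48
tcp_pos: [0.4574, 0.1754, 0.2045]
tcp_rot: [3.141, -0.0, 1.691]
wrist_force: [0.8, -0.8, -0.5]
gripper_width: 0.0151
gripper_force: 39.2
```

```bash
python3 -c "
from h import *
plan([.575,.41,.14],1.571,7)
from workcell import viewer
f=viewer.grab_frame('side');cv2.imwrite('pics/s1.png',cv2.resize(f['img'][130:330,270:430,::-1],None,fx=3,fy=3))"
```

```text
t 3.48 pos [0.4574 0.1754 0.2045] rot [ 3.141  -0.      1.6908] w 0.0151 d [117.6 234.6 -64.5] roll 0.12
[[np.float64(31.3), np.float64(20.7), np.float64(9.2)], [np.float64(31.6), np.float64(20.2), np.float64(9.2)], [np.float64(31.9), np.float64(19.6), np.float64(9.2)], [np.float64(32.3), np.float64(19.1), np.float64(9.2)], [np.float64(32.6), np.float64(18.5), np.float64(9.2)], [np.float64(32.9), np.float64(18.0), np.float64(9.2)], [np.float64(33.2), np.float64(17.4), np.float64(9.2)]] roll 0.0171
```

View pics/s1.png

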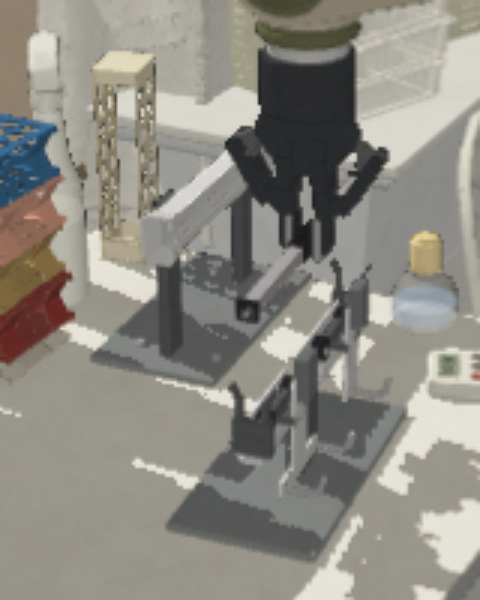

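The bar is out of both brackets, with its end cap at zoom (247,308), and both hangers are still in their cradles. Now I carry the bar to the free area.

Call:
move_arm:
  claw: [0.9,0.9,0.9,0.9]
  linear:
    - [31,21,0]
    - [32,20,0]
    - [32,20,0]
    - [32,19,0]
  roll: [0.017,0.017,0.017,0.017]

```text
t: 4.03
tcp_pos: [0.5254, 0.3106, 0.2026]
tcp_rot: [-3.141, 0.0, 1.622]
wrist_force: [0.1, -1.0, -1.1]
gripper_width: 0.0151
gripper_force: 39.3
```

Call:
move_arm:
  claw: [0.9,0.9,0.9,0.9]
  linear:
    - [33,18,20]
    - [33,18,22]
    - [33,17,22]
    - [0,0,0]
  roll: [0.017,0.017,0.018,0]

```text
t: 4.53
tcp_pos: [0.5739, 0.4115, 0.1353]
tcp_rot: [-3.137, 0.002, 1.573]
wrist_force: [0.7, -0.4, -0.5]
gripper_width: 0.0151
gripper_force: 39.4
```

```bash
python3 -c "
from h import *
plan([.575,.41,.006],1.571,5)
from workcell import viewer
f={n:viewer.grab_frame(n) for n in('side','top')}
im=np.hstack([cv2.resize(f['side']['img'][150:350,250:410,::-1],None,fx=2.5,fy=2.5),cv2.resize(f['top']['img'][80:280,170:330,::-1],None,fx=2.5,fy=2.5)])
cv2.imwrite('pics/s2.png',im)"
```

```text
t 4.53 pos [0.5739 0.4115 0.1353] rot [-3.1369e+00  2.1000e-03  1.5725e+00] w 0.0151 d [   1.1   -1.5 -129.3] roll 0.002
[[np.float64(-0.3), np.float64(0.2), np.float64(25.9)], [np.float64(-0.3), np.float64(0.2), np.float64(25.9)], [np.float64(-0.3), np.float64(0.2), np.float64(25.9)], [np.float64(-0.3), np.float64(0.2), np.float64(25.9)], [np.float64(-0.3), np.float64(0.2), np.float64(25.9)]] roll 0.0003
```

View pics/s2.png

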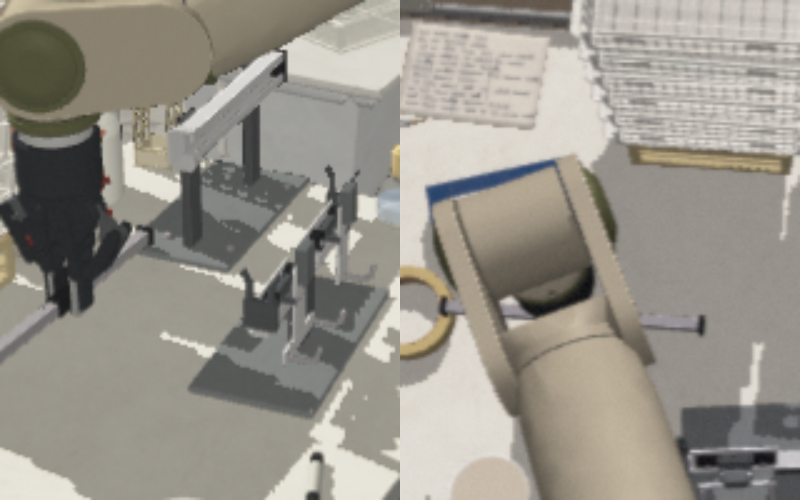

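Call:
move_arm:
  claw: [0.9,0.9,0.9,0.9,0.9]
  linear:
    - [-1,0,30]
    - [0,0,30]
    - [0,0,30]
    - [0,0,24]
    - [0,0,12]
  roll: [0,0,0,0,0]

```text
t: 5.25
tcp_pos: [0.5745, 0.4083, 0.0132]
tcp_rot: [-3.141, 0.0, 1.57]
wrist_force: [0.1, 0.5, -0.5]
gripper_width: 0.0149
gripper_force: 39.4
```

Call:
move_arm:
  claw: [0.9]
  linear:
    - [0,0,3]
  roll: [0]

```text
t: 5.38
tcp_pos: [0.5748, 0.4089, 0.0108]
tcp_rot: [3.141, -0.0, 1.57]
wrist_force: [-0.9, -0.7, -0.2]
gripper_width: 0.015
gripper_force: 39.4
```

Call:
move_arm:
  claw: [0.9,0.9,0.9]
  linear:
    - [0,0,3]
    - [0,0,2]
    - [0,0,0]
  roll: [0,0,0]

```text
t: 5.75
tcp_pos: [0.5747, 0.4093, 0.0056]
tcp_rot: [3.141, -0.0, 1.571]
wrist_force: [0.0, 0.4, -0.8]
gripper_width: 0.0152
gripper_force: 39.4
```

Call:
move_arm:
  claw: [0.9,0.5,0.5,0.5]
  linear:
    - [0,0,2]
    - [0,0,0]
    - [0,0,0]
    - [0,0,-20]
  roll: [0,0,0,0]

```text
t: 6.25
tcp_pos: [0.5739, 0.4089, 0.0227]
tcp_rot: [-3.139, 0.001, 1.571]
wrist_force: [-0.2, 0.6, 0.2]
gripper_width: 0.0429
gripper_force: 0.0
```

Call:
move_arm:
  claw: [0.5,0.5,0.5,0.5,0.3]
  linear:
    - [0,0,-40]
    - [0,0,-55]
    - [0,0,-55]
    - [0,0,-55]
    - [0,0,-30]
  roll: [0,0,0,0,0]

```text
t: 6.88
tcp_pos: [0.5746, 0.4093, 0.264]
tcp_rot: [3.136, -0.003, 1.571]
wrist_force: [-0.7, -0.2, -0.3]
gripper_width: 0.0587
gripper_force: 0.0
```

```bash
python3 -c "
from h import *
q=[.4574,.177,.1226]
g=pose(q,[(-24,65,140)])[0];print(g)
plan([g[0],g[1],.26],.123,9)
from workcell import viewer
f=viewer.grab_frame('side')
cv2.imwrite('pics/s3.png',cv2.resize(f['img'][140:340,230:430,::-1],None,fx=3,fy=3))"
```

```text
[0.42563109 0.23857708 0.14      ]
t 6.88 pos [0.5746 0.4093 0.264 ] rot [ 3.1357e+00 -2.9000e-03  1.5709e+00] w 0.0587 d [-148.9 -170.8   -4. ] roll 1.448
[[np.float64(-19.0), np.float64(-16.6), np.float64(0.4)], [np.float64(-21.4), np.float64(-13.3), np.float64(0.4)], [np.float64(-23.2), np.float64(-9.7), np.float64(0.4)], [np.float64(-24.5), np.float64(-5.9), np.float64(0.4)], [np.float64(-25.1), np.float64(-1.9), np.float64(0.4)], [np.float64(-25.1), np.float64(2.2), np.float64(0.4)], [np.float64(-24.4), np.float64(6.2), np.float64(0.4)], [np.float64(-23.1), np.float64(10.0), np.float64(0.4)], [np.float64(-21.2), np.float64(13.6), np.float64(0.4)]] roll 0.1609
```

View pics/s3.png

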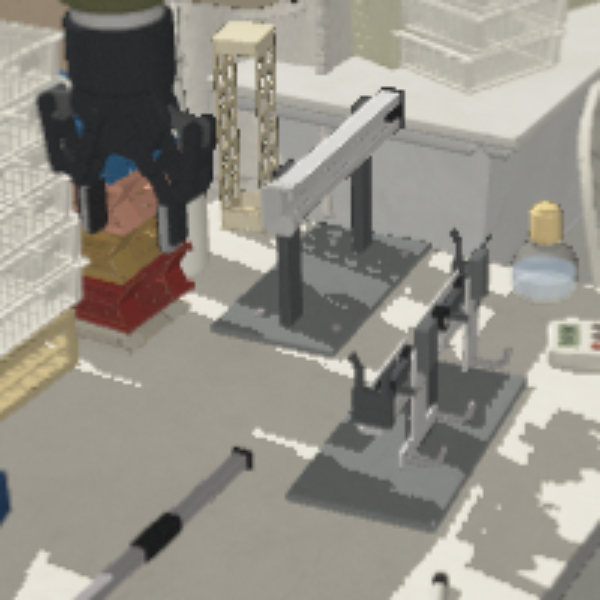

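The bar lies flat on the table and both hangers are undisturbed. Next, go above the two-hook hanger's grip.

Call:
move_arm:
  claw: [0.45,0.45,0.45,0.45,0.45]
  linear:
    - [-19,-17,0]
    - [-21,-13,0]
    - [-23,-10,0]
    - [-25,-6,0]
    - [-25,-2,0]
  roll: [0.161,0.161,0.161,0.161,0.161]

```text
t: 7.55
tcp_pos: [0.4902, 0.3141, 0.2594]
tcp_rot: [3.141, -0.001, 0.761]
wrist_force: [0.6, 0.0, -0.3]
gripper_width: 0.0471
gripper_force: 0.0
```

Call:
move_arm:
  claw: [0.45,0.45,0.45,0.45,0.45]
  linear:
    - [-25,2,0]
    - [-24,6,0]
    - [-23,10,0]
    - [-21,14,0]
    - [0,0,20]
  roll: [0.161,0.161,0.161,0.161,0]

```text
t: 8.18
tcp_pos: [0.425, 0.2385, 0.2405]
tcp_rot: [-3.141, -0.005, 0.119]
wrist_force: [-0.5, -0.1, -0.3]
gripper_width: 0.0471
gripper_force: 0.0
```

```bash
python3 -c "
from h import *
plan([.4256,.2386,.128],.123,4)"
```

```text
t 8.18 pos [0.425  0.2385 0.2405] rot [-3.141  -0.0048  0.1192] w 0.0471 d [ 6.000e-01  1.000e-01 -1.125e+02] roll -0.004
[[np.float64(0.2), np.float64(0.0), np.float64(28.1)], [np.float64(0.2), np.float64(0.0), np.float64(28.1)], [np.float64(0.2), np.float64(0.0), np.float64(28.1)], [np.float64(0.2), np.float64(0.0), np.float64(28.1)]] roll -0.001
```

Call:
move_arm:
  claw: [0.45,0.45,0.45,0.45,0.45]
  linear:
    - [0,0,35]
    - [0,0,35]
    - [0,0,22]
    - [0,0,15]
    - [0,0,5]
  roll: [0,0,0,0,0]

```text
t: 8.8
tcp_pos: [0.4252, 0.2392, 0.1265]
tcp_rot: [3.142, 0.0, 0.122]
wrist_force: [-0.2, -0.1, -0.7]
gripper_width: 0.0469
gripper_force: 0.0
```

Call:
move_arm:
  claw: [0.45,0.55,0.65,0.75,0.85]
  linear:
    - [0,0,0]
    - [0,0,0]
    - [0,0,0]
    - [0,0,0]
    - [0,0,0]
  roll: [0,0,0,0,0]
  newtons: 30

```text
t: 9.43
tcp_pos: [0.4254, 0.2393, 0.1267]
tcp_rot: [-3.141, -0.0, 0.122]
wrist_force: [-1.2, 0.7, 5.8]
gripper_width: 0.0278
gripper_force: 29.4
```

Call:
move_arm:
  claw: [0.9,0.9]
  linear:
    - [0,0,0]
    - [0,0,0]
  roll: [0,0]

```text
t: 9.68
tcp_pos: [0.4254, 0.2393, 0.1267]
tcp_rot: [-3.141, -0.0, 0.122]
wrist_force: [-1.5, -0.0, 6.2]
gripper_width: 0.0279
gripper_force: 29.5
```

```bash
python3 -c "
from h import *
from workcell import viewer,sensors
print(sensors.read_state())
f=viewer.grab_frame('side');g=viewer.grab_frame('top')
cv2.imwrite('pics/s4.png',np.hstack([cv2.resize(f['img'][190:310,330:430,::-1],None,fx=4.5,fy=4.5,interpolation=2),cv2.resize(g['img'][220:300,270:340,::-1],None,fx=4.5,fy=540/80)]))"
```

```text
{'t': 9.675, 'joints': array([2.69273792e-01, 3.84050582e-01, 1.63138385e+00, 7.26339195e-05,
       1.12576225e+00, 1.71822842e+00]), 'joint_velocities': array([-0.00110472, -0.00298779,  0.00092251,  0.00212069, -0.00035424,
        0.00046623]), 'joint_efforts': array([-3.68530797e-01, -3.77489984e+01, -1.80631185e+01, -5.80098736e-02,
       -4.79136407e-01, -1.36627314e-03]), 'tcp_pos': array([0.42539469, 0.23930891, 0.12669978]), 'tcp_rot': array([-3.14146963e+00, -3.82041712e-04,  1.21810422e-01]), 'wrist_force': array([-1.50428949, -0.02784647,  6.22177385]), 'wrist_torque': array([-0.00231397,  0.29131712, -0.014936  ]), 'gripper_force': 29.49530765268719, 'gripper_width': 0.02788960320284657}
```

View pics/s4.png

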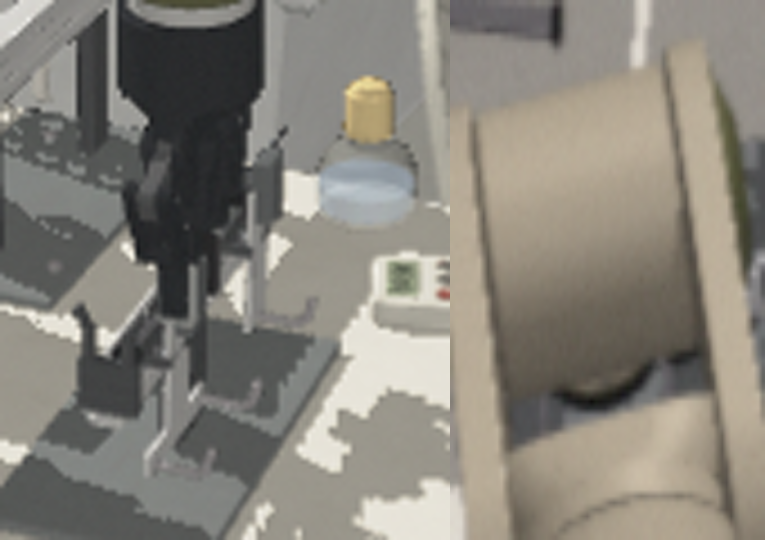

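The gripper straddles the left hanger's grip and the other hanger is untouched. Now a small test lift.

Call:
move_arm:
  claw: [0.9,0.9,0.9]
  linear:
    - [0,0,-5]
    - [0,0,-10]
    - [0,0,-10]
  roll: [0,0,0]
  newtons: 40

```text
t: 10.15
tcp_pos: [0.4254, 0.2392, 0.152]
tcp_rot: [-3.142, -0.0, 0.122]
wrist_force: [-0.6, -0.3, -1.3]
gripper_width: 0.0269
gripper_force: 39.5
```

Call:
move_arm:
  claw: [0.9,0.9,0.9,0.9]
  linear:
    - [0,0,-20]
    - [0,0,-30]
    - [0,0,-30]
    - [0,0,0]
  roll: [0,0,0,0]

```text
t: 10.65
tcp_pos: [0.4261, 0.2395, 0.2335]
tcp_rot: [-3.141, -0.005, 0.122]
wrist_force: [1.3, -0.3, -1.2]
gripper_width: 0.0273
gripper_force: 39.5
```

```bash
python3 -c "
from h import *
from workcell import viewer,sensors
s=sensors.read_state();print(s['wrist_force'],s['wrist_torque'],s['gripper_width'],s['tcp_pos'])
f=viewer.grab_frame('side');pickle.dump(f,open('lift_side.pkl','wb'))
g=viewer.grab_frame('top');pickle.dump(g,open('lift_top.pkl','wb'))
cv2.imwrite('pics/s5.png',cv2.resize(f['img'][170:310,320:420,::-1],None,fx=4.2,fy=4.2,interpolation=2))
print(proj('side',[[*pose([.4574,.177,.1226],[(0,65,0)])[0][:2],.2]],f))"
```

```text
[ 1.29248141 -0.2849189  -1.20157052] [0.02344999 0.05141582 0.02776926] 0.02734415073951828 [0.42609417 0.23948657 0.23354176]
[[361.54753549 228.2203151 ]]
```

View pics/s5.png

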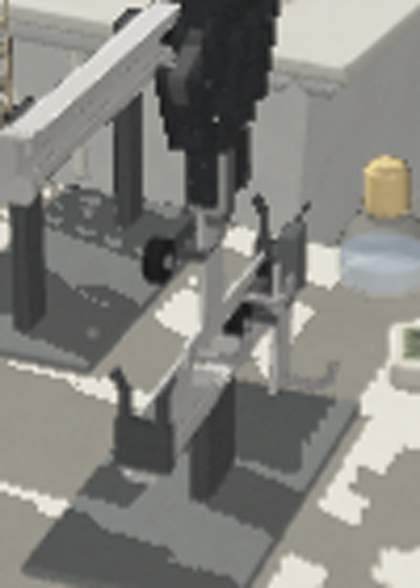

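```bash
python3 -c "
from h import *
f=pickle.load(open('lift_side.pkl','rb'))
q=[.4574,.177,.1226]
P=pose(q,[(0,65+33,206.7),(0,65+33,219.7),(0,98,193.7),(-24-7,65+12,175),(-14,65-33,206.7),(-28,65+41,206.7-50),(-28,65-41,206.7-50),(-56,106,150),(-56,24,150)])
print(((proj('side',P,f)-[320,170]+.5)*4.2-.5).round(1))"
```

```text
[[154.7 261.1]
 [154.5 239.6]
 [154.8 282.4]
 [221.4 304.9]
 [220.2 214.3]
 [198.  357.4]
 [247.5 291. ]
 [246.6 377.1]
 [294.  309.5]]
```

The hanger is off the cradle and upright, with its visible wheel at zoom (157,262) against (155,261) predicted. Before inserting it, I refine the rail pose with subpixel edges.

Run:
```python
from h import *
g=pickle.load(open("top.pkl","rb")); im=cv2.cvtColor(g["img"],cv2.COLOR_RGB2GRAY).astype(float)
print(im[178:200,[380,400,420,440,455]].T.astype(int))
print("row187 L",im[187,358:376].astype(int),"R",im[187,462:476].astype(int))
B,Fr=[],[]
for c in range(378,462,2):
    col=im[:,c]; 
    k=187; lo=[k-1-i for i in range(10) if col[k-1-i]<150 ][:1]; hi=[k+i for i in range(10) if col[k+i]<195][:1]
    if not lo or not hi: continue
    a=lo[0];x=a+(150-col[a])/(col[a+1]-col[a]); b=hi[0];y=b-(195-col[b])/(col[b-1]-col[b])
    B.append(onz("top",[c,x],.169));Fr.append(onz("top",[c,y],.169))
B,Fr=map(np.array,(B,Fr))
for n,E in(("back",B),("front",Fr)):
    p=np.polyfit(E[:,1],E[:,0],1);print(n,"x at y=-.03",np.polyval(p,-.03),"y=.1",np.polyval(p,.1),"yaw",-np.arctan(p[0]),"sd",np.std(E[:,0]-np.polyval(p,E[:,1])))
```

```text
[[103 104  75  69  75 144 235 217 212 206 206 210 221 206 121 115 137  97
   60  41  37  36]
 [ 82  80  81  83  97 175 221 214 209 209 207 214 228 182 115 129 145 108
   89 103 109 106]
 [123 122 122 121 135 210 232 216 209 212 209 212 218 151 115 131 128 109
  115 102 102 101]
 [ 84  80  78  85 135 224 224 211 212 211 216 213 217 130 121 151 125  87
   45  41  35  40]
 [ 74  80  77  76 122 215 216 213 213 214 212 216 224 127 120 133 107  91
  165 173 173 170]]
row187 L [148 148 147 145 130 120 177 206 208 208 209 210 210 211 208 205 205 208] R [214 211 214 211 211 208 175 102  60 144 203 209 204 206]
back x at y=-.03 0.6633366817139504 y=.1 0.652284313351248 yaw 0.08481426198789313 sd 0.00046381563794527806
front x at y=-.03 0.6426193255610907 y=.1 0.6315231290540286 yaw 0.08514897263234138 sd 0.00045462250336601934
```

```bash
cat >> h.py <<'E'
RAIL=[.6527,-.0300,.085]
def tcp_for(y,z,dx=0):  # carrier at rail (dx mm,y mm), height z mm -> TCP
    p=pose(RAIL,[(dx-OFF[0],y-OFF[1],z+26.7)])[0]; return p
c=pose([.4574,.177,.1226],[(0,65,100)])[0]-[.4254,.2393,.1]
OFF=(1000*(np.cos(.122)*c[0]+np.sin(.122)*c[1]),0)
E
python3 -c "
from h import *
print(OFF,onz('top',[363.6,187],.171),onz('top',[468.3,187],.169),pose(RAIL,[(0,138,0),(0,-120,0)]))
plan(tcp_for(205,190,0.5),.085,5)"
```

```text
(np.float64(24.141391762251686), 0) [0.64050409 0.10780227] [ 0.66059531 -0.15016622] [[ 0.64098412  0.10750178  0.        ]
 [ 0.66288772 -0.14956676  0.        ]]
t 10.75 pos [0.425  0.2392 0.231 ] rot [3.1415e+00 6.0000e-04 1.2180e-01] w 0.0271 d [186.7 -66.9 -14.3] roll 0.037
[[np.float64(35.4), np.float64(17.8), np.float64(2.9)], [np.float64(35.6), np.float64(17.6), np.float64(2.9)], [np.float64(35.7), np.float64(17.3), np.float64(2.9)], [np.float64(35.8), np.float64(17.0), np.float64(2.9)], [np.float64(35.9), np.float64(16.8), np.float64(2.9)]] roll 0.0074
```

Call:
move_arm:
  claw: [0.9,0.9,0.9,0.9,0.9]
  linear:
    - [0,0,-15]
    - [18,9,-15]
    - [36,17,0]
    - [36,17,0]
    - [36,17,0]
  roll: [0,0.007,0.007,0.008,0.008]

```text
t: 11.38
tcp_pos: [0.558, 0.1928, 0.2598]
tcp_rot: [3.141, 0.003, 0.092]
wrist_force: [0.1, -0.3, -1.1]
gripper_width: 0.0267
gripper_force: 39.5
```

Call:
move_arm:
  claw: [0.9,0.9,0.9,0.9]
  linear:
    - [36,17,0]
    - [17,9,10]
    - [0,0,30]
    - [0,0,0]
  roll: [0.007,0,0,0]

```text
t: 11.88
tcp_pos: [0.6107, 0.1723, 0.2181]
tcp_rot: [-3.142, 0.007, 0.085]
wrist_force: [0.5, -0.9, 0.3]
gripper_width: 0.0269
gripper_force: 39.6
```

```bash
python3 -c "
from h import *
plan(tcp_for(200,150,0.5),.085,4)"
```

```text
t 11.88 pos [0.6107 0.1723 0.2181] rot [-3.1415  0.0072  0.085 ] w 0.0269 d [  1.4  -5.  -41.4] roll 0.0
[[np.float64(0.3), np.float64(1.3), np.float64(10.3)], [np.float64(0.3), np.float64(1.3), np.float64(10.3)], [np.float64(0.3), np.float64(1.3), np.float64(10.3)], [np.float64(0.3), np.float64(1.3), np.float64(10.3)]] roll 0.0
```

Lower to insertion height, then take the last allowed look at the alignment.

Call:
move_arm:
  claw: [0.9,0.9,0.9,0.9]
  linear:
    - [1,2,20]
    - [0,3,16]
    - [0,0,5]
    - [0,0,0]
  roll: [0,0,0,0]

```text
t: 12.38
tcp_pos: [0.6137, 0.1676, 0.181]
tcp_rot: [-3.142, -0.001, 0.085]
wrist_force: [0.4, 0.2, -0.8]
gripper_width: 0.0271
gripper_force: 39.6
```

```bash
python3 -c "
from h import *
plan(tcp_for(55,150,0.5),.085,5)
from workcell import viewer
f={n:viewer.grab_frame(n) for n in('side','top')}
pickle.dump(f,open('mouth.pkl','wb'))
a=cv2.resize(f['side']['img'][150:270,290:390,::-1],None,fx=5,fy=5,interpolation=2)
b=cv2.resize(f['top']['img'][150:270,330:390,::-1],None,fx=5,fy=5,interpolation=2)
cv2.imwrite('pics/s6.png',np.hstack([a,b]))
P=pose(RAIL,[(0,200+33,150),(0,233,163),(0,233,137),(0,138,150),(-7,138,135),(-7,138,165),(11,138,173)])
print((((proj('side',P,f['side'])-[290,150]+.5)*5-.5)).round(1))
"
```

```text
t 12.38 pos [0.6137 0.1676 0.181 ] rot [-3.1415e+00 -5.0000e-04  8.5200e-02] w 0.0271 d [  10.8 -144.8   -4.3] roll 0.0
[[np.float64(-0.3), np.float64(29.0), np.float64(0.9)], [np.float64(-0.3), np.float64(29.0), np.float64(0.9)], [np.float64(-0.3), np.float64(29.0), np.float64(0.9)], [np.float64(-0.3), np.float64(29.0), np.float64(0.9)], [np.float64(-0.3), np.float64(29.0), np.float64(0.9)]] roll 0.0
[[ 75.7 374.5]
 [ 74.6 351.6]
 [ 76.9 397.3]
 [157.7 300.8]
 [170.4 328.2]
 [168.7 277.3]
 [137.8 258.3]]
```

View pics/s6.png

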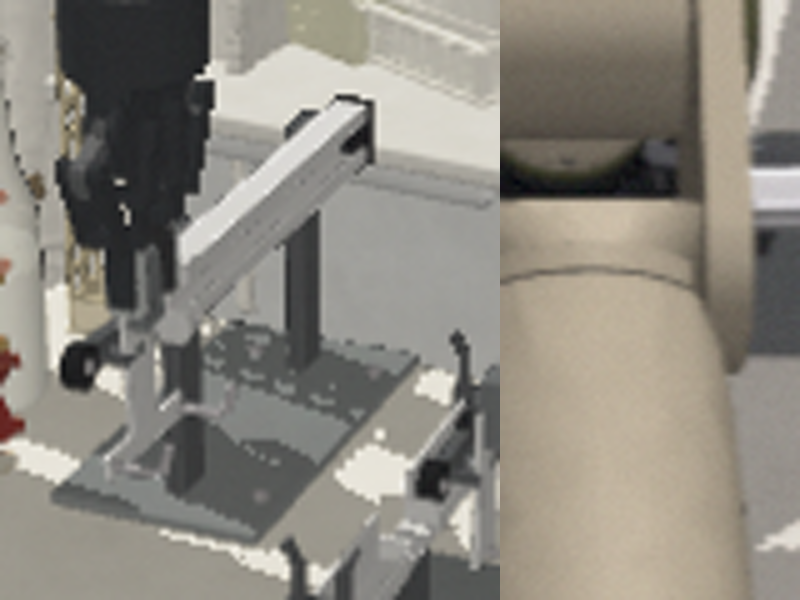

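The wheel is at (80,365), against (80,363) predicted, so the hanger lines up with the mouth. Enter slowly and watch the force.

Call:
move_arm:
  claw: [0.9,0.9,0.9,0.9,0.9]
  linear:
    - [0,10,3]
    - [0,10,0.5]
    - [0,10,0]
    - [0,8,0]
    - [0,8,0]
  roll: [0,0,0,0,0]

```text
t: 13.1
tcp_pos: [0.6177, 0.1208, 0.1769]
tcp_rot: [-3.142, -0.0, 0.085]
wrist_force: [0.2, 0.6, -1.6]
gripper_width: 0.0272
gripper_force: 39.6
```

```bash
python3 -c "
from h import *
plan(tcp_for(55,150.5,0.5),.085,5)"
```

```text
t 13.10 pos [0.6177 0.1208 0.1769] rot [-3.1415 -0.      0.0846] w 0.0272 d [  6.8 -98.    0.3] roll -0.0
[[np.float64(-0.3), np.float64(19.7), np.float64(-0.1)], [np.float64(-0.3), np.float64(19.7), np.float64(-0.1)], [np.float64(-0.3), np.float64(19.7), np.float64(-0.1)], [np.float64(-0.3), np.float64(19.7), np.float64(-0.1)], [np.float64(-0.3), np.float64(19.7), np.float64(-0.1)]] roll -0.0001
```

Call:
move_arm:
  claw: [0.9,0.9,0.9,0.9]
  linear:
    - [-0.5,10,0]
    - [-0.5,10,0]
    - [0,10,0]
    - [0,10,0]
  roll: [0,0,0,0]

```text
t: 13.6
tcp_pos: [0.6201, 0.0808, 0.1768]
tcp_rot: [3.142, -0.0, 0.085]
wrist_force: [0.2, 0.2, -0.3]
gripper_width: 0.027
gripper_force: 39.6
```

Call:
move_arm:
  claw: [0.9,0.9,0.9,0.9,0.9]
  linear:
    - [0,11,0]
    - [0,11,0]
    - [0,11,0]
    - [0,11,0]
    - [0,11,0]
  roll: [0,0,0,0,0]

```text
t: 14.22
tcp_pos: [0.6247, 0.026, 0.1768]
tcp_rot: [-3.142, 0.0, 0.085]
wrist_force: [0.2, -0.2, -2.0]
gripper_width: 0.0271
gripper_force: 39.6
```

```bash
python3 -c "
from h import *
plan(tcp_for(55,148,0),.085,1)"
```

```text
t 14.22 pos [0.6247 0.026  0.1768] rot [-3.1416e+00  1.0000e-04  8.4700e-02] w 0.0271 d [-0.7 -3.2 -2.1] roll -0.0
[[np.float64(-1.0), np.float64(3.2), np.float64(2.1)]] roll -0.0003
```

Call:
move_arm:
  claw: [0.9,0.9,0.9]
  linear:
    - [-0.5,3,1]
    - [0,0,1]
    - [0,0,0]
  roll: [0,0,0]

```text
t: 14.6
tcp_pos: [0.6243, 0.0234, 0.1755]
tcp_rot: [3.14, -0.0, 0.085]
wrist_force: [-4.4, -3.4, 5.5]
gripper_width: 0.0271
gripper_force: 40.3
```

Call:
move_arm:
  claw: [0.5,0.5,0.5,0.5]
  linear:
    - [0,0,0]
    - [0,0,0]
    - [0,0,0]
    - [0,0,0]
  roll: [0,0,0,0]

```text
t: 15.1
tcp_pos: [0.6245, 0.0238, 0.1747]
tcp_rot: [-3.141, 0.0, 0.085]
wrist_force: [0.7, 0.2, 0.4]
gripper_width: 0.0428
gripper_force: 0.0
```

Released, with no contact force. I wait briefly, then push with the trailing finger while the open fingers straddle the grip.

Call:
move_arm:
  claw: [0.5,0.5,0.5,0.5,0.5]
  linear:
    - [0,0,0]
    - [0,0,0]
    - [0,4,0]
    - [0,5,0]
    - [0,10,0]
  roll: [0,0,0,0,0]

```text
t: 15.72
tcp_pos: [0.626, 0.0044, 0.1748]
tcp_rot: [-3.141, -0.0, 0.085]
wrist_force: [-0.6, 0.8, 0.3]
gripper_width: 0.0426
gripper_force: 0.2
```

Call:
move_arm:
  claw: [0.5,0.5,0.5,0.5,0.5]
  linear:
    - [0,12,0]
    - [0,12,0]
    - [0,12,0]
    - [0,12,0]
    - [0,12,0]
  roll: [0,0,0,0,0]

```text
t: 16.35
tcp_pos: [0.6312, -0.0558, 0.1748]
tcp_rot: [-3.142, 0.0, 0.085]
wrist_force: [-0.3, 1.1, 0.2]
gripper_width: 0.0425
gripper_force: 0.2
```

```bash
python3 -c "
from h import *
plan(tcp_for(-79,147,0),.085,5)
from workcell import sensors;print(sensors.read_state()['wrist_force'])"
```

```text
t 16.35 pos [ 0.6312 -0.0558  0.1748] rot [-3.1416  0.      0.0847] w 0.0425 d [  4.2 -54.9  -1.1] roll -0.0
[[np.float64(-0.1), np.float64(11.0), np.float64(0.2)], [np.float64(-0.1), np.float64(11.0), np.float64(0.2)], [np.float64(-0.1), np.float64(11.0), np.float64(0.2)], [np.float64(-0.1), np.float64(11.0), np.float64(0.2)], [np.float64(-0.1), np.float64(11.0), np.float64(0.2)]] roll -0.0001
[-0.29870245  1.08994662  0.18917054]
```

Call:
move_arm:
  claw: [0.5,0.5,0.5,0.5,0.5]
  linear:
    - [0,12,0]
    - [0,12,0]
    - [0,12,0]
    - [0,10,0]
    - [0,6,0]
  roll: [0,0,0,0,0]

```text
t: 16.98
tcp_pos: [0.6356, -0.1075, 0.1748]
tcp_rot: [-3.142, 0.0, 0.084]
wrist_force: [-1.0, 0.1, 0.5]
gripper_width: 0.0425
gripper_force: 0.2
```

Call:
move_arm:
  claw: [0.5,0.5,0.5]
  linear:
    - [0,3,0]
    - [0,3,0]
    - [0,3,0]
  roll: [0,0,0]

```text
t: 17.35
tcp_pos: [0.6363, -0.1157, 0.1748]
tcp_rot: [-3.142, 0.0, 0.085]
wrist_force: [-0.0, 0.7, 1.1]
gripper_width: 0.0429
gripper_force: 0.2
```

Call:
move_arm:
  claw: [0.5,0.5,0.5]
  linear:
    - [0,2,0]
    - [0,2,0]
    - [0,0,0]
  roll: [0,0,0]

```text
t: 17.73
tcp_pos: [0.6366, -0.1199, 0.1748]
tcp_rot: [3.141, -0.0, 0.085]
wrist_force: [0.6, 0.0, -0.1]
gripper_width: 0.0426
gripper_force: 0.0
```

Call:
move_arm:
  claw: [0.5,0.5]
  linear:
    - [0,2,0]
    - [0,1.5,0]
  roll: [0,0]

```text
t: 17.98
tcp_pos: [0.6366, -0.122, 0.175]
tcp_rot: [-3.139, 0.001, 0.086]
wrist_force: [-4.0, 8.5, 5.0]
gripper_width: 0.0427
gripper_force: 4.5
```

It has hit the stop (8.5 N). Back off to the middle, retract upward, and check from the images numerically.

Call:
move_arm:
  claw: [0.5,0.5,0.5,0.5,0.5]
  linear:
    - [0,-4,0]
    - [0,-4,0]
    - [0,0,-15]
    - [0,0,-30]
    - [0,0,-40]
  roll: [0,0,0,0,0]

```text
t: 18.6
tcp_pos: [0.6361, -0.1154, 0.2613]
tcp_rot: [3.142, 0.001, 0.085]
wrist_force: [-0.3, -0.3, -0.5]
gripper_width: 0.0427
gripper_force: 0.0
```

Call:
move_arm:
  claw: [0.5,0.5,0.5,0.5]
  linear:
    - [-50,0,-20]
    - [-55,0,0]
    - [-55,0,0]
    - [-55,0,0]
  roll: [0,0,0,0]

```text
t: 19.1
tcp_pos: [0.4204, -0.1337, 0.2809]
tcp_rot: [3.14, -0.001, 0.085]
wrist_force: [0.0, -0.9, 1.8]
gripper_width: 0.043
gripper_force: 0.0
```

Run:
```python
from h import *
from workcell import viewer,sensors
print(sensors.read_state()["tcp_pos"])
g=viewer.grab_frame("side");f=viewer.grab_frame("top");pickle.dump({"side":g,"top":f},open("end.pkl","wb"))
for n,fr in(("side",g),("top",f)):
    P=pose(RAIL,[(-24,-79,203),(-17,-67,203),(-31,-91,203)]);print(n,"grip top/corners px",proj(n,P,fr).round(1))
    P2=pose(RAIL,[(-56,-38,95),(-56,-120,95)]);print("hooks",proj(n,P2,fr).round(1))
# change vs start image around rail, top view, and grip block columns
c=proj("top",pose(RAIL,[(-24,-79,203)]),f)[0].round().astype(int)
a=cv2.cvtColor(f["img"],cv2.COLOR_RGB2GRAY).astype(int);b=cv2.cvtColor(F["top"]["img"],cv2.COLOR_RGB2GRAY).astype(int)
print(c);print(a[c[1]-9:c[1]+10,c[0]-14:c[0]+15]);print("diff");print((np.abs(a-b)>25)[c[1]-9:c[1]+22,c[0]-30:c[0]+25].astype(int).sum(0))
# bystanders diff
for nm,(u,v) in dict(dish=(205,279),timer=(404,296),lamp=(441,268)).items(): print(nm,np.abs(a-b)[v-14:v+14,u-14:u+14].mean())
```

```text
[ 0.42039065 -0.13366537  0.28093536]
side grip top/corners px [[360.8 165.2]
 [356.9 166.2]
 [364.6 164.1]]
hooks [[365.6 206.1]
 [375.9 195.6]]
top grip top/corners px [[456.  191.5]
 [450.8 188.7]
 [461.2 194.2]]
hooks [[429.5 215.8]
 [461.1 215.5]]
[456 191]
[[133 138 141 124 112 109 110 117 116 114 113 110 116 116 116 119 117 116
  119 126 124 127 128 129 130 124  96  82 140]
 [225 223 221 212 212 209 212 212 205 201 201 201 205 211 211 213 209 212
  208 205 200 200 201 201 200 196 160  77  68]
 [216 213 211 205 208 209 206 208 209 208 204 210 210 210 208 210 210 209
  210 208 204 206 207 208 207 202 162  68  50]
 [205 205 206 206 207 207 207 205 205 206 208 205 206 207 205 206 205 206
  206 206 203 204 206 205 205 199 161  70  53]
 [203 206 206 204 206 206 206 203 206 206 205 204 205 206 207 205 208 204
  203 205 205 205 205 205 203 202 170  93  58]
 [205 206 206 206 207 206 207 204 203 208 207 206 206 206 205 206 205 206
  207 204 205 208 207 208 206 204 172  98  59]
 [206 208 204 205 204 207 207 204 206 205 208 206 206 207 203 201 202 204
  202 205 205 206 206 204 204 199 170
[... 1005 characters left out ...]
60  47  50  46  48  49  49  49  49  51  66 120
  160 165 168 168 168 165 157 132 131 174 196]
 [ 44  61  73  79  82  80  66  51  50  51  52  52  64  72  75  79 121 160
  165 167 168 167 168 166 158 128 133 173 199]
 [ 71  89  95  95  97  96  87  80  74  70  69  81 124 152 159 162 164 169
  172 168 162 166 167 164 156 130 134 172 199]
 [ 85  94  96  96  95  97  95  94  90  92  97 119 132 155 169 167 170 188
  206 178 149 165 164 167 157 130 133 176 196]]
diff
[ 0  0  0  0  1  2  2  2  3  5  5  4  3  3  2  1  3  5  7  4  4  5  6  9
  8 12 12 11  9  7  9 10 13 16 18  7  2  2  1  0  0  0  0  0  0  0  0  0
  0  0  0  0  0  0  0]
dish 5.42219387755102
timer 8.823979591836734
lamp 7.997448979591836
```

The grip sits at columns 451.5–461, centred at 456.2 against 456.0 predicted, so the hanger is at home. Handing in.

```bash
python3 -c "
from workcell import bot;print(bot.finish_job())"
```

```text
the job is handed in; nothing more can be done
None
```

The job is handed in, but I have no verdict back: the bar lies on the table, the two-hook hanger is against the rail's closed end (within about 1 mm by the last top image), the one-hook hanger was left in its cradle, and I saw no sign that the lamp, dish or timer moved.

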